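Sweep the loose caps into the scrap pan

TASK

Three loose screw caps (yellow, blue and green) lie about on the worktop: sweep all three with the closed fingers into the steel scrap pan on the right, sliding them along the surface and never picking them up or flipping them over. Each cap must end lying flat on the pan's floor, wholly past the sloping lip and not on another cap. Leave everything else standing where it is.

Things in the scene. Friction and masses are not known exactly. Their poses are not given: they have to be found in the camera images.
- pan: fixed low sheet-steel scrap pan on the worktop, to the robot's right; it does not move. Origin at worktop level. Own frame, mm: mouth faces -x (at yaw about -90 degrees: world +y, the robot's left), y runs along the mouth; walls on the other three sides, 30 high (rolled rim to 33), inner faces at x = +82 and y = -115 and +115; side walls x = -66 to +86; wire handle behind to x = +126
- pan_lip (a point): middle of the inner edge of the pan's sloping lip, where the flat floor begins: pan x = -55, y = 0, z = 3 mm. The lip rises 3 mm from the worktop at pan x = -85 to here; the flat floor, 3 mm above the worktop, runs from here to the back wall (pan x = +82). Axes as the pan's
- cap_yellow: yellow plastic screw cap lying top up, round, 52 mm across and 20 high, about 30 g, ribbed side; origin at the centre of its underside. Slides freely on the worktop, over the lip and on the pan floor.
- cap_blue: blue plastic screw cap lying top up, round, 48 mm across and 20 high, about 30 g, ribbed side; origin at the centre of its underside. Slides freely on the worktop, over the lip and on the pan floor.
- cap_green: green plastic screw cap lying top up, round, 44 mm across and 20 high, about 30 g, ribbed side; origin at the centre of its underside. Slides freely on the worktop, over the lip and on the pan floor.
- puck: bystander, loose: small black round puck, 51 mm across, 24 high (mm); origin at the centre of its underside
- charger: bystander, loose: small white plug charger lying down, 36x47x26 (mm); origin at the centre of its underside
- red_bowl: bystander, loose: red bowl, 115 across, 59 high (mm); origin at the centre of its underside
- salt_shaker: bystander, loose: grey metal shaker, 68 across, 103 high (mm); origin at the centre of its underside
- squeeze_mustard: bystander, loose: yellow squeeze bottle, 58x53x200, at the back under the shelf (mm); origin at the centre of its underside
- squeeze_chilli: bystander, loose: red squeeze bottle, 59x54x200, at the back under the shelf (mm); origin at the centre of its underside

How it is judged:
By the outcome, as a careful person would: the job done as asked, in the order asked, and still so for the second after the job is handed in, with the robot touching nothing.
It also fails if it takes over 67 s, if anything falls off the work surface, if the arm or the gripper's body presses on something with over 40 N, if the wrist force passes 120 N, or if a joint passes its speed limit or range.

ROBOT

A 6-joint arm with a two-finger parallel gripper is mounted at the origin on a cart in front of the work surface, level with it; the furniture and walls round the work are solid. World frame = base frame: x ahead of the robot, y to its left, z up, the work surface at z = 0. Lengths are in m, angles in rad, forces in N, time in s.
With the tool pointing down it reaches from about 0.25 to 0.725 m from the base axis. Payload 4 kg.
Tool frame: the origin (TCP) lies midway between the tips of the shut fingers; the grasp point (between the pads) lies bot.pinch_z behind it (bot.pinch_z is the distance from the TCP to the grasp point, in m); z points along the fingers, y is the line along which they close (so a half turn about z gives the same grasp; the last joint's range is limited). The gripper opens to 85 mm and grips with 20 to 120 N. Pads are 22 mm wide; open, the fingers measure 114 mm over their backs; the gripper's body (76 mm by 85 mm) begins 54 mm behind the grasp point. The pads swing forward as they close: fully open they stand 13 mm farther back than shut.
Start: joints at [-1.134, 0.241, 0.005, 1.335, 0, 1.571], TCP at [0.212, -0.453, 0.231] pointing down, gripper open.
Joint ranges: [-2.72, 2.72], [-1.05, 1.87], [-1.09, 1.28], [-1.99, 2.15], [-1.42, 1.44], [-3.14, 3.14]. Speed limits (rad/s): [2.79, 2.79, 3.14, 3.14, 3.14, 3.14].

INTERFACE

Orientations are given as a unit quaternion [x, y, z, w].
In Python, from workcell import bot, camrig gives the robot as it stands (bot), with the cameras (camrig).
- The arm moves only by the tool run_rows, called after ">>>" in YAML: its name, and indented under it one key for each argument. Schema: {"type":"object","properties":{"moves":{"type":"array","items":{"type":"object","properties":{"rotvec":{"type":"array","items":{"type":"number"},"minItems":3,"maxItems":3},"trans":{"type":"array","items":{"type":"number"},"minItems":3,"maxItems":3},"jaw":{"type":"number"}},"additionalProperties":false,"required":["jaw"]},"minItems":1,"maxItems":10},"only":{"type":"string"},"quiet":{"type":"boolean"},"lines":{"type":"string"}},"required":["moves"],"additionalProperties":false}. moves is a list of rows, 1 to 10 of them, each an object with the fields rotvec (a list: a rotation vector rx, ry, rz in units of 0.05 rad), trans (a list: dx, dy, dz in units of 25 mm), jaw (the finger opening in m); a field left out counts as zero (the opening has to be given); each row is the pose to reach, as a shift and turn from the pose commanded when the call began, along the tool's axes at that moment; what a row does not reach only later rows make up. A row lasts 1/8 s, in which the tool goes at most 0.0625 m and 0.188 rad, less where a joint would pass 70% of its speed; a pose out of reach is approached as far as the arm can. The fingers move at their own pace and stop on an object; the grip force is fixed at half the most. Time passes only in rows, so rows that do not move let the fingers close. The tool returns the time, the measured TCP pose, the force, the opening and the grip force at its end. only (a regular expression) keeps the lines of the reply that match it, lines (a string "A,B") keeps lines A to B, and quiet returns only ok. Input that does not fit is refused with a message, and nothing moves.
- bot.get_obs(): the state, without advancing time (a new reading comes with each control period).
- camrig.camera(name): name is "scene" or "side" or "wrist"; returns the picture (480x640x3 uint8, red, green, blue); there is no depth.
- camrig.calibration(name): a dict with "mtx" (3x3 intrinsics, pixels), "k1" (the pictures are not rectified: a ray, as slopes to the right and down, at radius r is drawn at 1 + k1 r^2 times it, then the intrinsics apply), "R" (3x3) and "t" (3): a world point X has camera coordinates R X + t. Camera axes: x right, y down, z forward; pixel columns grow to the right and rows downward; lengths in m; the calibration is good to about 2 mm. A picture is of the moment at which its call begins: read the wrist's pose just before it. calibration takes no time and is no camera call; for the wrist camera it gives the pose at the moment of the call.
- bot.job_done(): hands the job in; it is judged then, once.
The state is a dict: "clock": time; "joint_pos": joint angles; "joint_vel": joint speeds; "tau": joint torques, N m; "eef_pos": TCP position; "tool_rot": TCP orientation; "ft_force": force on the tool from outside, world axes, zero at the start; "ft_torque": the same for the moment, N m; "grip_width": finger opening in m; "grasp_force": force on a finger pad.
Only numpy, scipy, OpenCV 4.12 (cv2) and the standard library are available. Lean on these libraries where they do the work, as an engineer would, in place of code of your own. Each camera call takes 0.05 s, during which the arm holds its last target. There are 200 camera calls.

## Working session

There is one attempt and no reset: what is moved stays moved. The work goes in short steps, Python scripts to look and compute and a tool call to move; the robot and the scene stay as the last step left them, time stands still between calls to the robot, and variables do not carry over. Pictures are saved under pics/ and viewed, at most 10 in all, crops included, and the job is handed in when it is done.

```bash
ls; mkdir -p pics
```

Run:
```python
from workcell import bot, camrig
import cv2
o=bot.get_obs();print(o['clock'],o['eef_pos'],o['tool_rot'],o['grip_width'],bot.pinch_z)
for n in('scene','side'):
    cv2.imwrite(f'pics/{n}0.png',camrig.camera(n)[:,:,::-1]); c=camrig.calibration(n); print(n,c)
```

```text
pics
workcell.py
0.0 [ 0.21123895 -0.45247504  0.23040614] [ 9.76245782e-01  2.16663432e-01 -2.33765197e-04 -1.03739711e-03] 0.08569619143501643 0.0187
scene {'mtx': array([[510.83346323,   0.        , 324.87997888],
       [  0.        , 510.83346323, 236.73448484],
       [  0.        ,   0.        ,   1.        ]]), 'k1': -0.11022640784478879, 'R': array([[-0.57192106, -0.82010986, -0.0180589 ],
       [-0.57098854,  0.41380414, -0.70904035],
       [ 0.58896383, -0.39520369, -0.70493663]]), 't': array([0.39963571, 0.32538685, 0.82716002])}
side {'mtx': array([[487.09479967,   0.        , 319.84948798],
       [  0.        , 487.09479967, 241.24420933],
       [  0.        ,   0.        ,   1.        ]]), 'k1': -0.01752638957096389, 'R': array([[-0.98616338, -0.1656965 , -0.00514341],
       [-0.06296062,  0.4030587 , -0.91300583],
       [ 0.15335497, -0.90004909, -0.40791408]]), 't': array([0.60994316, 0.01206993, 1.30471267])}
```

View pics/scene0.png

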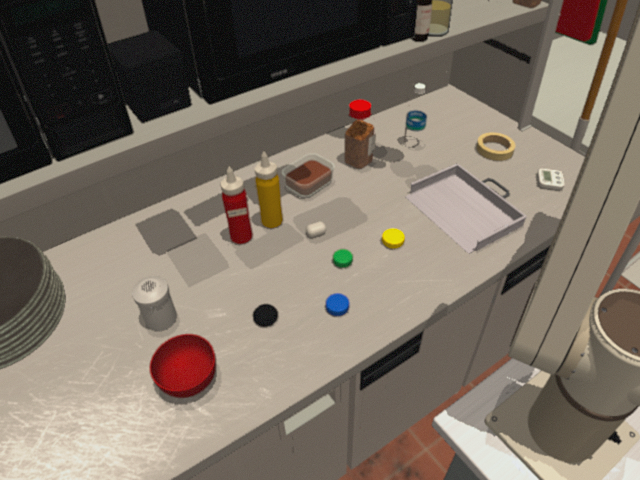

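View pics/side0.png

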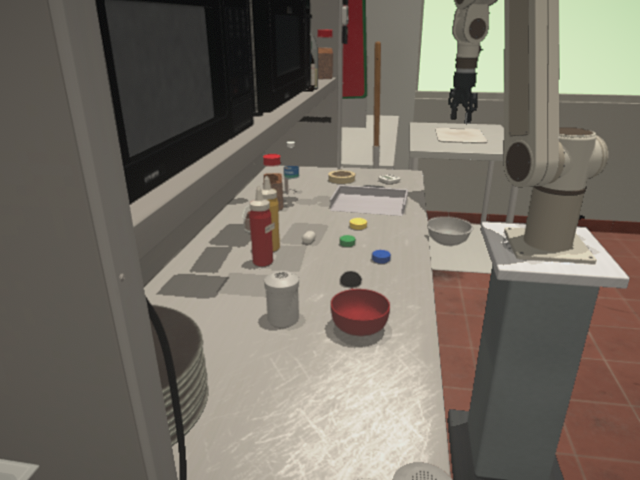

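The scene view shows the yellow cap at (393,238), green at (343,258), blue at (337,304), the puck at (265,314), the charger at (316,229) and the pan at about (408–523, 165–248). The side view agrees.

Create h.py:
```python
from workcell import bot, camrig
import cv2, numpy as np
def ray(cal,px,z):
    K=cal['mtx'];q=(np.array(px,float)-K[:2,2])/K[0,0];k=cal['k1'];s=q.copy()
    for _ in range(20): s=q/(1+k*(s@s))
    R=cal['R'];C=-R.T@cal['t'];d=R.T@np.array([*s,1]);return C+d*(z-C[2])/d[2]
HUE={'yellow':(24,36),'green':(50,85),'blue':(100,125)}
def caps(n,img,boxes=None):
    cal=camrig.calibration(n);hsv=cv2.cvtColor(img,cv2.COLOR_RGB2HSV);out={}
    for c,(a,b) in HUE.items():
        m=cv2.inRange(hsv,(a,130,50),(b,255,255))
        N,l,st,ce=cv2.connectedComponentsWithStats(m)
        out[c]=[]
        for i in range(1,N):
            if st[i,4]<60: continue
            p=ray(cal,ce[i],.012)
            if .2<p[0]<.75 and -.75<p[1]<.4: out[c].append((p[:2].round(4).tolist(),int(st[i,4]),ce[i].round(0).tolist()))
    return out
```

Run:
```python
from h import *
for n in('scene','side'):
    im=cv2.imread(f'pics/{n}0.png')[:,:,::-1].copy(); print(n,caps(n,im))
cal=camrig.calibration('scene')
for nm,p,z in[('puck',(265,315),.012),('charger',(316,229),.013),('bowl',(183,366),.03),('mustard base',(271,222),0)]: print(nm,ray(cal,p,z).round(3))
im=cv2.imread('pics/scene0.png');cv2.imwrite('pics/pan.png',cv2.resize(im[145:265,390:540],None,fx=5,fy=5,interpolation=2))
```

```text
scene {'yellow': [([0.5116, -0.0553], 366, [393.0, 238.0])], 'green': [([0.528, 0.073], 259, [342.0, 258.0])], 'blue': [([0.433, 0.1557], 398, [337.0, 304.0])]}
side {'yellow': [([0.5157, -0.069], 69, [358.0, 221.0])], 'green': [], 'blue': [([0.4366, 0.1457], 97, [381.0, 254.0])]}
puck [0.494 0.286 0.012]
charger [0.635 0.069 0.013]
bowl [0.468 0.469 0.03 ]
mustard base [ 0.728  0.134 -0.   ]
```

View pics/pan.png

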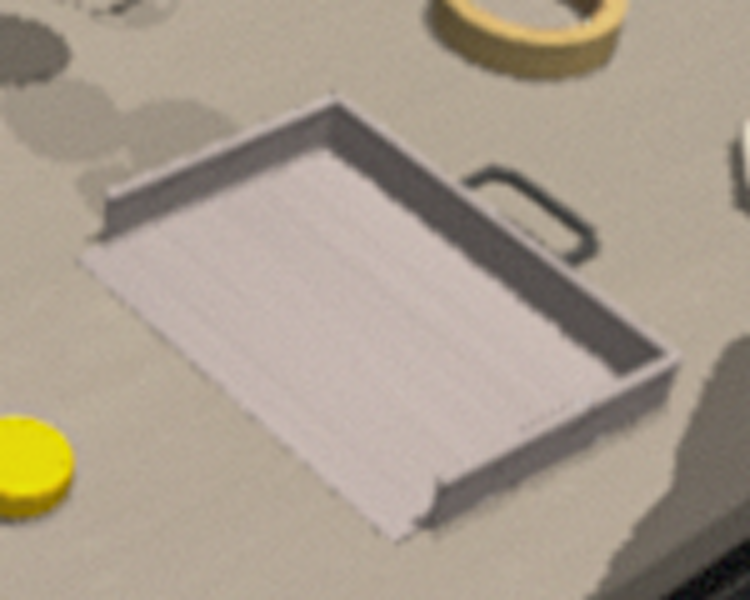

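The crop shows the lip's outer corners at (82,260) and (397,540), and the rear rim corners at (338,98) and (677,356), in crop pixels.

Run:
```python
from h import *
cal=camrig.calibration('scene')
P={n:ray(cal,(390+u/5-.4,145+v/5-.4),z) for n,u,v,z in[('lipL',82,260,0),('lipR',397,540,0),('rimBL',338,98,.033),('rimBR',677,356,.033),('floorBL',325,150,.003),('floorBR',615,376,.003)]}
for k,v in P.items(): print(k,v.round(4))
d=P['lipL']-P['lipR'];print(np.linalg.norm(d),np.degrees(np.arctan2(d[1],d[0])))
d=P['rimBL']-P['rimBR'];print(np.linalg.norm(d),np.degrees(np.arctan2(d[1],d[0])))
d=P['floorBL']-P['floorBR'];print(np.linalg.norm(d),np.degrees(np.arctan2(d[1],d[0])))
from scipy.spatial.transform import Rotation as R
o=bot.get_obs();print(R.from_quat(o['tool_rot']).as_matrix().round(3))
side=camrig.calibration('side');print('reach checks')
```

Add to h.py:
```python
from scipy.spatial.transform import Rotation as Ro
def go(*pts):
    """pts: (x,y,z,heading of tool x in deg) -> rows' shift/turn in present tool axes"""
    o=bot.get_obs();R=Ro.from_quat(o['tool_rot']);print('t',round(o['clock'],2),o['eef_pos'].round(4),'head',np.degrees(np.arctan2(*R.as_matrix()[1::-1,0])).round(1),'F',np.round(o['ft_force'],1))
    for x,y,z,h in pts:
        h=np.radians(h);T=Ro.from_matrix(np.array([[np.cos(h),np.sin(h),0],[np.sin(h),-np.cos(h),0],[0,0,-1]]))
        print((R.inv()*T).as_rotvec().round(3),R.inv().apply(np.array([x,y,z])-o['eef_pos']).round(4))
```

```bash
python3 -c "
from h import *
go((.515,.007,.10,86.7))"
```

```text
t 0.1 [ 0.2113 -0.4526  0.2305] head 25.0 F [0.  0.3 0.2]
[-2.000e-03 -1.000e-03 -1.076e+00] [ 0.4696 -0.2877  0.131 ]
```

The rows are not in the units I measure in: shifts go in units of 25 mm and turns go in units of 0.05 rad. I convert before sending: 0.4696 m is 18.784, -0.2877 m is -11.508, -1.076 rad is -21.52.

>>> run_rows:
  moves:
    - {"rotvec":[0,0,-21.52],"trans":[18.784,-11.508,5.24],"jaw":0}
    - {"rotvec":[0,0,-21.52],"trans":[18.784,-11.508,5.24],"jaw":0}
    - {"rotvec":[0,0,-21.52],"trans":[18.784,-11.508,5.24],"jaw":0}
    - {"rotvec":[0,0,-21.52],"trans":[18.784,-11.508,5.24],"jaw":0}
    - {"rotvec":[0,0,-21.52],"trans":[18.784,-11.508,5.24],"jaw":0}
    - {"rotvec":[0,0,-21.52],"trans":[18.784,-11.508,5.24],"jaw":0}
    - {"rotvec":[0,0,-21.52],"trans":[18.784,-11.508,5.24],"jaw":0}
    - {"rotvec":[0,0,-21.52],"trans":[18.784,-11.508,5.24],"jaw":0}
    - {"rotvec":[0,0,-21.52],"trans":[18.784,-11.508,5.24],"jaw":0}
    - {"rotvec":[0,0,-21.52],"trans":[18.784,-11.508,5.24],"jaw":0}

```text
clock: 1.35
eef_pos: [0.5161, 0.0097, 0.0985]
tool_rot: [0.725, 0.688, -0.001, -0.001]
ft_force: [-0.6, -0.4, 0.6]
grip_width: -0.0001
grasp_force: 0.0
```

>>> run_rows:
  moves:
    - {"jaw":0}
    - {"jaw":0}

```text
clock: 1.6
eef_pos: [0.5146, 0.0051, 0.1005]
tool_rot: [0.728, 0.686, -0.0, -0.0]
ft_force: [0.1, 0.8, -0.8]
grip_width: 0.0001
grasp_force: 0.0
```

Run:
```python
from h import *
go((.515,.007,.10,86.7),(.515,.007,.008,86.7))
im=camrig.camera('wrist');cv2.imwrite('pics/w1.png',im[:,:,::-1]);print(caps('wrist',im))
```

```text
t 1.6 [0.5146 0.0051 0.1005] head 86.6 F [ 0.1  0.8 -0.8]
[-0.     0.    -0.002] [0.0019 0.0003 0.0005]
[-0.     0.    -0.002] [0.002  0.0003 0.0925]
{'yellow': [], 'green': [([0.53, 0.0708], 3636, [337.0, 145.0])], 'blue': [([0.4346, 0.1455], 3982, [168.0, 23.0])]}
```

View pics/w1.png

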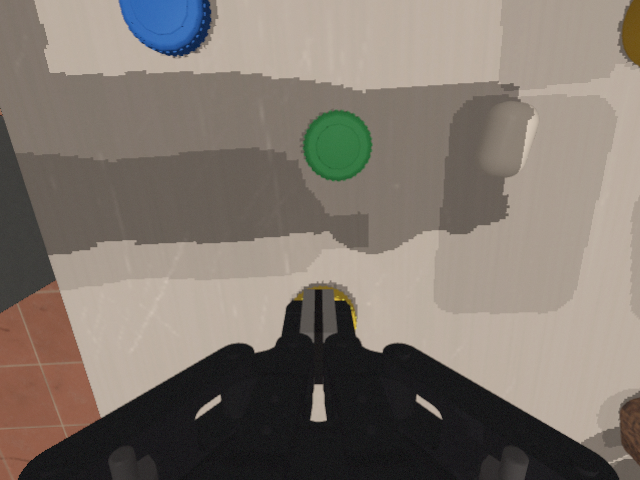

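The wrist view puts green at (337,145), which agrees with the scene fix to 2 mm. The charger is at (507,138), and yellow lies centred under the fingers at about (325,300). Next I go down and push yellow.

In the tool's units: 0.0925 m is 3.7, 0.05 m is 2.

>>> run_rows:
  moves:
    - {"trans":[0.08,0,2],"jaw":0}
    - {"trans":[0.08,0,3.7],"jaw":0}
    - {"trans":[0.08,0,3.7],"jaw":0}

```text
clock: 2.02
eef_pos: [0.5118, 0.007, 0.0055]
tool_rot: [0.728, 0.686, -0.003, -0.002]
ft_force: [-0.2, 0.3, -0.3]
grip_width: 0.0002
grasp_force: 0.0
```

>>> run_rows:
  moves:
    - {"trans":[-0.8,0,0],"jaw":0}
    - {"trans":[-1.8,0,0],"jaw":0}
    - {"trans":[-2.8,0,0],"jaw":0}
    - {"trans":[-3.8,0,0],"jaw":0}
    - {"trans":[-4.8,0,0],"jaw":0}
    - {"trans":[-5.8,0,0],"jaw":0}

```text
clock: 2.78
eef_pos: [0.5083, -0.1384, 0.0107]
tool_rot: [0.728, 0.686, 0.001, 0.002]
ft_force: [0.3, -0.6, -0.0]
grip_width: -0.0002
grasp_force: 0.1
```

Run:
```python
from h import *
im=camrig.camera('scene');cv2.imwrite('pics/s2.png',im[:,:,::-1]);print(caps('scene',im))
go((.5,-.247,.008,86.7))
```

```text
{'yellow': [([0.496, -0.1719], 177, [436.0, 221.0])], 'green': [([0.5278, 0.0729], 260, [342.0, 258.0])], 'blue': [([0.4331, 0.1557], 401, [337.0, 304.0])]}
t 2.83 [ 0.5084 -0.1414  0.0107] head 86.4 F [ 0.2 -1.8 -0.4]
[ 0.005  0.003 -0.005] [-0.1059 -0.0018  0.0031]
```

>>> run_rows:
  moves:
    - {"trans":[-0.8,0,0.04],"jaw":0}
    - {"trans":[-1.68,0,0.04],"jaw":0}
    - {"trans":[-2.56,0,0.04],"jaw":0}
    - {"trans":[-3.36,0,0.04],"jaw":0}
    - {"trans":[-4,0,0.04],"jaw":0}
    - {"trans":[-4.24,0,0.04],"jaw":0}

```text
clock: 3.58
eef_pos: [0.5009, -0.2434, 0.007]
tool_rot: [0.728, 0.686, 0.0, 0.0]
ft_force: [-0.2, 0.3, 0.3]
grip_width: -0.0001
grasp_force: 0.1
```

>>> run_rows:
  moves:
    - {"trans":[1.6,0,0],"jaw":0}
    - {"trans":[1.6,0,-3.2],"jaw":0}
    - {"trans":[1.6,0,-3.2],"jaw":0}

```text
clock: 3.95
eef_pos: [0.5054, -0.2023, 0.0903]
tool_rot: [0.727, 0.687, 0.001, 0.002]
ft_force: [-0.0, -0.1, -0.4]
grip_width: -0.0003
grasp_force: 0.0
```

Run:
```python
from h import *
im=camrig.camera('scene');cv2.imwrite('pics/s3.png',im[:,:,::-1]);print(caps('scene',im))
go()
```

```text
{'yellow': [([0.5011, -0.2809], 286, [467.0, 201.0])], 'green': [([0.5279, 0.0729], 260, [342.0, 258.0])], 'blue': [([0.433, 0.1558], 398, [337.0, 304.0])]}
t 4.0 [ 0.506  -0.2027  0.0916] head 86.8 F [ 0.  -0.9  1.1]
```

View pics/s3.png

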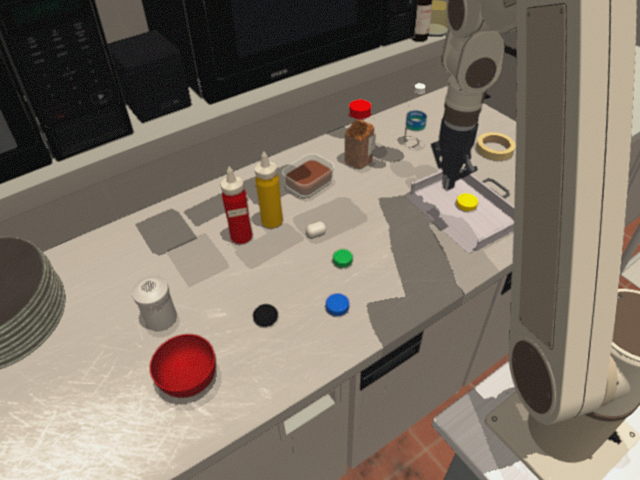

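Yellow sits flat in the pan at (467,202), about (0.501, -0.281); everything else is where it was. Green is next.

```bash
python3 -c "
from h import *
go((.523,.133,.09,95.8))"
```

```text
t 4.0 [ 0.506  -0.2027  0.0916] head 86.8 F [ 0.  -0.9  1.1]
[ 0.007  0.003 -0.158] [ 0.3362 -0.002   0.0008]
```

>>> run_rows:
  moves:
    - {"rotvec":[0,0,-3.16],"trans":[13.448,-0.08,0],"jaw":0}
    - {"rotvec":[0,0,-3.16],"trans":[13.448,-0.08,0],"jaw":0}
    - {"rotvec":[0,0,-3.16],"trans":[13.448,-0.08,0],"jaw":0}
    - {"rotvec":[0,0,-3.16],"trans":[13.448,-0.08,0],"jaw":0}
    - {"rotvec":[0,0,-3.16],"trans":[13.448,-0.08,0],"jaw":0}
    - {"rotvec":[0,0,-3.16],"trans":[13.448,-0.08,0],"jaw":0}
    - {"rotvec":[0,0,-3.16],"trans":[13.448,-0.08,0],"jaw":0}

```text
clock: 4.88
eef_pos: [0.5199, 0.1354, 0.0859]
tool_rot: [0.669, 0.743, -0.001, -0.0]
ft_force: [0.4, -0.1, -0.5]
grip_width: -0.0001
grasp_force: 0.0
```

>>> run_rows:
  moves:
    - {"jaw":0}
    - {"jaw":0}

```text
clock: 5.12
eef_pos: [0.5205, 0.1321, 0.0865]
tool_rot: [0.672, 0.741, -0.0, -0.0]
ft_force: [0.6, 0.1, -0.3]
grip_width: -0.0003
grasp_force: 0.0
```

Run:
```python
from h import *
im=camrig.camera('wrist');print(caps('wrist',im))
im=camrig.camera('scene');print(caps('scene',im))
go((.523,.133,.007,95.8))
```

```text
{'yellow': [], 'green': [], 'blue': [([0.4341, 0.1539], 4693, [189.0, 206.0])]}
{'yellow': [([0.501, -0.281], 287, [467.0, 201.0])], 'green': [([0.5279, 0.0729], 260, [342.0, 258.0])], 'blue': [([0.4328, 0.1558], 403, [337.0, 304.0])]}
t 5.22 [0.5207 0.1322 0.0868] head 95.6 F [-0.7  1.1 -0.4]
[-0.     0.    -0.003] [0.0006 0.0024 0.0798]
```

In the tool's units: 0.0024 m is 0.096, 0.079 m is 3.16.

>>> run_rows:
  moves:
    - {"trans":[0.024,0.096,2],"jaw":0}
    - {"trans":[0.024,0.096,3.16],"jaw":0}
    - {"trans":[0.024,0.096,3.16],"jaw":0}

```text
clock: 5.6
eef_pos: [0.5207, 0.1328, 0.0056]
tool_rot: [0.671, 0.741, -0.002, -0.002]
ft_force: [-0.5, 0.1, -0.2]
grip_width: 0.0
grasp_force: 0.0
```

>>> run_rows:
  moves:
    - {"trans":[-0.8,0,0],"jaw":0}
    - {"trans":[-1.8,0,0],"jaw":0}
    - {"trans":[-2.8,0,0],"jaw":0}
    - {"trans":[-3.8,0,0],"jaw":0}
    - {"trans":[-4.8,0,0],"jaw":0}
    - {"trans":[-5.8,0,0],"jaw":0}
    - {"trans":[-6.8,0,0],"jaw":0}
    - {"trans":[-7.6,0,0],"jaw":0}

```text
clock: 6.6
eef_pos: [0.5433, -0.0571, 0.0098]
tool_rot: [0.671, 0.741, 0.001, 0.001]
ft_force: [-0.5, -0.2, 0.3]
grip_width: -0.0
grasp_force: 0.2
```

Run:
```python
from h import *
im=camrig.camera('scene');print(caps('scene',im))
go((.560,-.242,.008,95.8))
```

```text
{'yellow': [([0.5009, -0.2804], 292, [467.0, 202.0])], 'green': [([0.5327, -0.0861], 126, [397.0, 227.0])], 'blue': [([0.4329, 0.1561], 400, [337.0, 304.0])]}
t 6.65 [ 0.5435 -0.0592  0.0096] head 95.5 F [-0.8 -1.  -0.7]
[ 0.003  0.003 -0.005] [-0.1835 -0.0012  0.002 ]
```

In the tool's units: -0.184 m is -7.36, -0.177 m is -7.08.

>>> run_rows:
  moves:
    - {"trans":[-0.8,0,0.04],"jaw":0}
    - {"trans":[-1.76,0,0.04],"jaw":0}
    - {"trans":[-2.72,0,0.04],"jaw":0}
    - {"trans":[-3.68,0,0.04],"jaw":0}
    - {"trans":[-4.64,0,0.04],"jaw":0}
    - {"trans":[-5.52,0,0.04],"jaw":0}
    - {"trans":[-6.4,0,0.04],"jaw":0}
    - {"trans":[-7.08,0,0.04],"jaw":0}
    - {"trans":[-7.36,0,0.04],"jaw":0}

```text
clock: 7.78
eef_pos: [0.5605, -0.2391, 0.0068]
tool_rot: [0.671, 0.741, 0.0, 0.0]
ft_force: [0.2, 1.3, 0.1]
grip_width: 0.0001
grasp_force: 0.2
```

>>> run_rows:
  moves:
    - {"trans":[1.6,0,0],"jaw":0}
    - {"trans":[1.6,0,-3.2],"jaw":0}
    - {"trans":[1.6,0,-3.2],"jaw":0}

```text
clock: 8.15
eef_pos: [0.5585, -0.1979, 0.0905]
tool_rot: [0.67, 0.742, 0.001, 0.003]
ft_force: [0.8, 0.4, 0.2]
grip_width: 0.0
grasp_force: 0.0
```

Run:
```python
from h import *
im=camrig.camera('scene');cv2.imwrite('pics/s4.png',im[:,:,::-1]);print(caps('scene',im))
go()
```

```text
{'yellow': [([0.5009, -0.2807], 290, [467.0, 201.0])], 'green': [([0.5611, -0.2716], 179, [446.0, 190.0])], 'blue': [([0.4331, 0.1558], 399, [337.0, 304.0])]}
t 8.2 [ 0.5592 -0.1984  0.0919] head 95.8 F [ 0.2 -0.5  0.5]
```

View pics/s4.png

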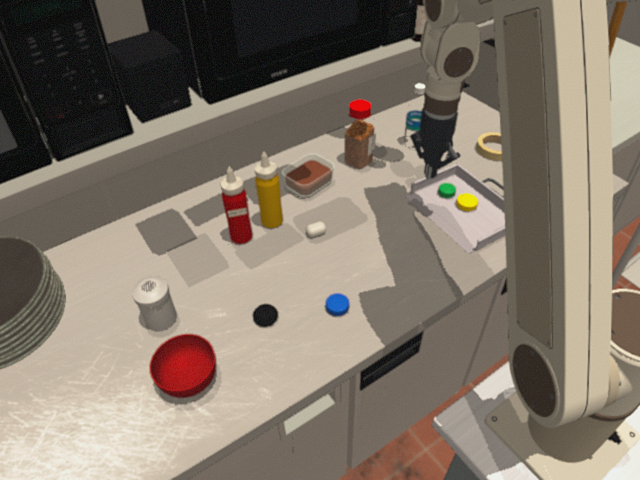

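Green is flat in the pan at (446,190), clear of yellow at (467,202). Now blue.

```bash
python3 -c "
from h import *
go((.4345,.218,.09,89.5))"
```

```text
t 8.2 [ 0.5592 -0.1984  0.0919] head 95.8 F [ 0.2 -0.5  0.5]
[0.007 0.003 0.11 ] [ 0.4269 -0.0819 -0.    ]
```

In the tool's units: 0.4269 m is 17.076, -0.0819 m is -3.276, 0.11 rad is 2.2.

>>> run_rows:
  moves:
    - {"rotvec":[0,0,2.2],"trans":[17.076,-3.276,0],"jaw":0}
    - {"rotvec":[0,0,2.2],"trans":[17.076,-3.276,0],"jaw":0}
    - {"rotvec":[0,0,2.2],"trans":[17.076,-3.276,0],"jaw":0}
    - {"rotvec":[0,0,2.2],"trans":[17.076,-3.276,0],"jaw":0}
    - {"rotvec":[0,0,2.2],"trans":[17.076,-3.276,0],"jaw":0}
    - {"rotvec":[0,0,2.2],"trans":[17.076,-3.276,0],"jaw":0}
    - {"rotvec":[0,0,2.2],"trans":[17.076,-3.276,0],"jaw":0}
    - {"rotvec":[0,0,2.2],"trans":[17.076,-3.276,0],"jaw":0}

```text
clock: 9.2
eef_pos: [0.4304, 0.2222, 0.0862]
tool_rot: [0.708, 0.706, -0.0, -0.0]
ft_force: [-0.0, -0.8, 0.2]
grip_width: -0.0
grasp_force: 0.0
```

>>> run_rows:
  moves:
    - {"jaw":0}
    - {"jaw":0}

```text
clock: 9.45
eef_pos: [0.4324, 0.2171, 0.0865]
tool_rot: [0.711, 0.703, -0.0, -0.0]
ft_force: [-0.6, 0.4, 0.0]
grip_width: 0.0002
grasp_force: 0.0
```

Run:
```python
from h import *
im=camrig.camera('scene');print(caps('scene',im))
go((.4345,.218,.007,89.5))
```

```text
{'yellow': [([0.501, -0.2807], 289, [467.0, 201.0])], 'green': [([0.5611, -0.2717], 178, [447.0, 190.0])], 'blue': [([0.4329, 0.1557], 398, [337.0, 304.0])]}
t 9.5 [0.4326 0.217  0.0866] head 89.3 F [-0.5  0.6 -0.2]
[-0.001  0.    -0.004] [0.001  0.002  0.0796]
```

In the tool's units: 0.079 m is 3.16, 0.05 m is 2.

>>> run_rows:
  moves:
    - {"trans":[0.04,0.08,2],"jaw":0}
    - {"trans":[0.04,0.08,3.16],"jaw":0}
    - {"trans":[0.04,0.08,3.16],"jaw":0}

```text
clock: 9.88
eef_pos: [0.4325, 0.2171, 0.0058]
tool_rot: [0.712, 0.703, -0.003, -0.001]
ft_force: [0.1, -0.2, -1.1]
grip_width: -0.0
grasp_force: 0.0
```

>>> run_rows:
  moves:
    - {"trans":[-0.8,0,0],"jaw":0}
    - {"trans":[-1.8,0,0],"jaw":0}
    - {"trans":[-2.8,0,0],"jaw":0}
    - {"trans":[-3.8,0,0],"jaw":0}
    - {"trans":[-4.8,0,0],"jaw":0}
    - {"trans":[-5.8,0,0],"jaw":0}
    - {"trans":[-6.8,0,0],"jaw":0}
    - {"trans":[-7.8,0,0],"jaw":0}
    - {"trans":[-8.8,0,0],"jaw":0}
    - {"trans":[-9.6,0,0],"jaw":0}

```text
clock: 11.12
eef_pos: [0.4328, -0.0227, 0.0097]
tool_rot: [0.711, 0.703, 0.001, 0.001]
ft_force: [0.7, -0.0, -0.9]
grip_width: -0.0
grasp_force: 0.1
```

Run:
```python
from h import *
im=camrig.camera('scene');cv2.imwrite('pics/s5.png',im[:,:,::-1]);print(caps('scene',im))
go((.431,-.24,.008,89.5))
```

```text
{'yellow': [([0.5009, -0.2807], 290, [467.0, 201.0])], 'green': [([0.5612, -0.2717], 179, [446.0, 190.0])], 'blue': [([0.4186, -0.0493], 104, [419.0, 264.0])]}
t 11.18 [ 0.4327 -0.0245  0.0096] head 89.2 F [ 0.  -1.7  0.6]
[ 0.003  0.002 -0.005] [-0.2155  0.0012  0.0021]
```

Run:
```python
from h import *
im=cv2.imread('pics/s5.png');cv2.imwrite('pics/c5.png',cv2.resize(im[210:290,380:480],None,fx=6,fy=6,interpolation=2))
```

```text
(no output)
```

View pics/c5.png

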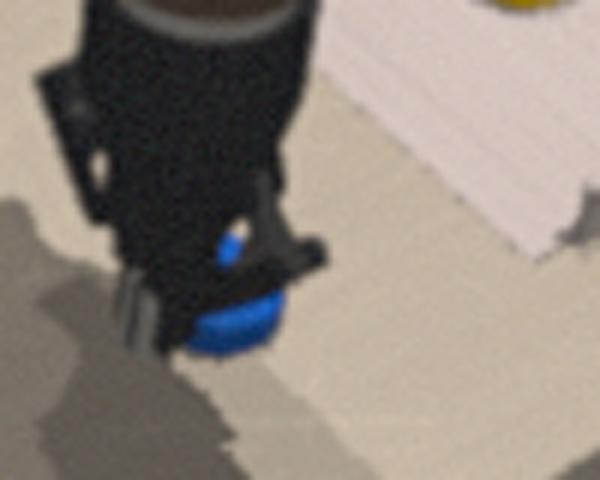

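The blue cap sits squarely against the fingers at crop (235,300), partly hidden by the gripper. I'll keep pushing.

In the tool's units: -0.216 m is -8.64, -0.208 m is -8.32.

>>> run_rows:
  moves:
    - {"trans":[-0.8,0,0.04],"jaw":0}
    - {"trans":[-1.76,0,0.04],"jaw":0}
    - {"trans":[-2.72,0,0.04],"jaw":0}
    - {"trans":[-3.68,0,0.04],"jaw":0}
    - {"trans":[-4.64,0,0.04],"jaw":0}
    - {"trans":[-5.6,0,0.04],"jaw":0}
    - {"trans":[-6.56,0,0.04],"jaw":0}
    - {"trans":[-7.52,0,0.04],"jaw":0}
    - {"trans":[-8.32,0,0.04],"jaw":0}
    - {"trans":[-8.64,0,0.04],"jaw":0}

```text
clock: 12.42
eef_pos: [0.43, -0.2381, 0.0077]
tool_rot: [0.711, 0.703, 0.0, 0.001]
ft_force: [-0.1, 0.7, 0.9]
grip_width: 0.0002
grasp_force: 0.2
```

>>> run_rows:
  moves:
    - {"trans":[1.6,0,0],"jaw":0}
    - {"trans":[1.6,0,-3.2],"jaw":0}
    - {"trans":[4,0,-6],"jaw":0}
    - {"trans":[6,0,-6],"jaw":0}
    - {"trans":[8,0,-6],"jaw":0}
    - {"trans":[8,0,-6],"jaw":0}

```text
clock: 13.18
eef_pos: [0.4318, -0.0331, 0.1581]
tool_rot: [0.708, 0.706, 0.001, 0.001]
ft_force: [-0.8, -1.3, -0.3]
grip_width: -0.0002
grasp_force: 0.0
```

Run:
```python
from h import *
im=camrig.camera('scene');cv2.imwrite('pics/s6.png',im[:,:,::-1]);print(caps('scene',im))
go()
im=camrig.camera('side');cv2.imwrite('pics/side6.png',cv2.resize(im[150:350,220:460,::-1],None,fx=3,fy=3,interpolation=2))
```

```text
{'yellow': [([0.501, -0.2809], 288, [467.0, 201.0])], 'green': [([0.5597, -0.2806], 90, [449.0, 189.0])], 'blue': [([0.4321, -0.2727], 255, [486.0, 218.0])]}
t 13.22 [ 0.4316 -0.0341  0.1576] head 89.7 F [0.7 0.3 0.6]
```

View pics/s6.png

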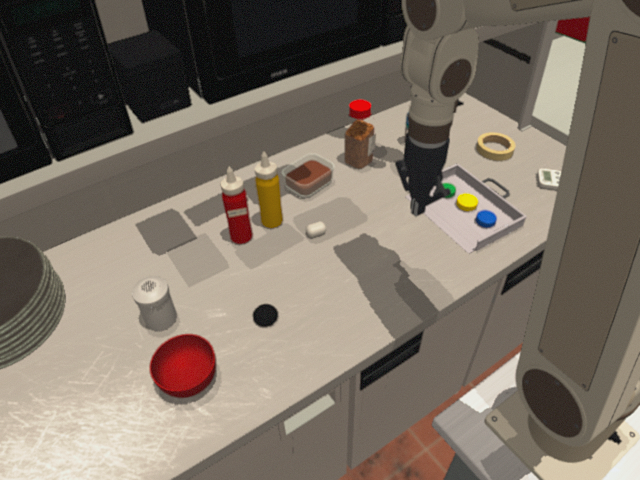

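View pics/side6.png

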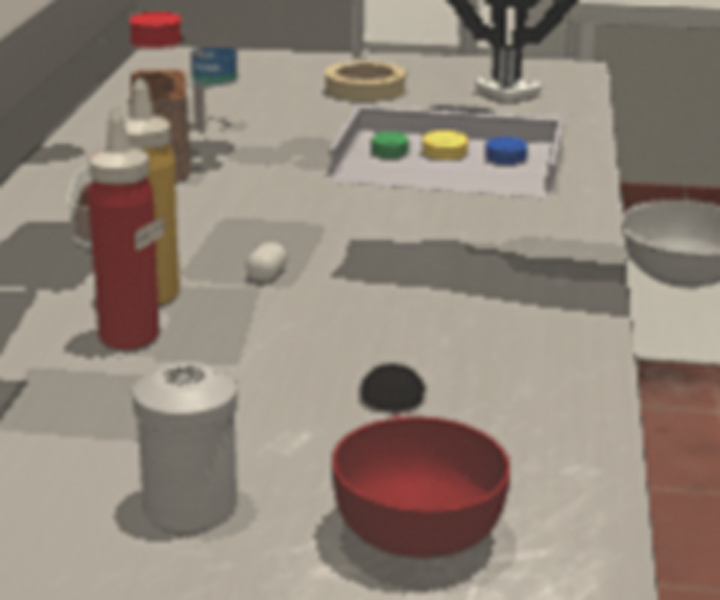

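Both views show the three caps flat and apart on the pan floor, at scene pixels (449,189), (467,202) and (486,218). Their centres are at y ≈ -0.27 to -0.28, well past the lip at -0.207. The bystanders have not moved and the arm is clear.

>>> run_rows:
  moves:
    - {"jaw":0}
    - {"jaw":0}

```text
clock: 13.52
eef_pos: [0.4314, -0.0378, 0.1563]
tool_rot: [0.711, 0.703, -0.0, -0.0]
ft_force: [-0.7, -0.1, 0.0]
grip_width: -0.0003
grasp_force: 0.0
```

```bash
python3 -c "
from workcell import bot, camrig
print(bot.job_done())"
```

```text
the job is handed in; nothing more can be done
None
```

All three caps were swept into the pan and lie flat and apart on its floor past the lip, nothing else moved in the final pictures, and the job was handed in at 13.5 s; no verdict was returned.

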